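# Pack the filler and hold the carton lid shut

## Robot

A 7-joint arm with a two-finger parallel gripper is mounted at the origin on a cart in front of the work surface, level with it; the furniture and walls round the work are solid. World frame = base frame: x ahead of the robot, y to its left, z up, the work surface at z = 0. Lengths are in m, angles in rad, forces in N, time in s.
With the tool pointing down it reaches from about 0.425 to 0.925 m from the base axis. Payload 6.8 kg.
Tool frame: the origin (TCP) lies at the very end of the fingers, on their centre line; the grasp point (between the pads) lies bot.hold_point_z behind it (bot.hold_point_z is the distance from the TCP to the grasp point, in m); x points along the fingers, z is the direction in which the jaws open and shut, and the axes are right-handed (so a half turn about x gives the same grasp; the last joint's range is limited). The gripper opens to 85 mm and grips with 20 to 120 N. Pads are 22 mm wide; open, the fingers measure 114 mm over their backs; the gripper's body (76 mm by 85 mm) begins 54 mm behind the grasp point. The pads swing forward as they close: fully open they stand 13 mm farther back than shut.
Start: joints at [-1.377, 0.477, 0.022, 1.555, -0.011, 1.109, -0.083], TCP at [0.201, 0.645, 0.231] pointing down, gripper open.
Joint ranges: [-2.96, 2.96], [-0.34, 2.1], [-1.41, 1.46], [0.24, 2.44], [-1.37, 4.51], [0.17, 1.92], [-2.96, 2.96]. Speed limits (rad/s): [2.39, 2.39, 3.14, 3.14, 3.14, 3.14, 3.14].

## Interface

Orientations are given as a unit quaternion [w, x, y, z].
In Python, from station import bot gives the robot as it stands.
- The arm moves only by the tool drive_tool, never from a script. Its arguments are lists of equal length, an entry for each row: "slide": the shift along the world's x, y, z in mm, a list of three; "turn": the turn, a rotation vector about the world's x, y, z in rad, a list of three; "gripper": the opening, from 0 (shut) to 1 (fully open). A call has 1 to 10 rows; each row is the pose to reach, as a shift and turn from the pose measured when the call began; what a row does not reach only later rows make up. A row lasts 1/10 s, in which the tool goes at most 50 mm and 8.59 degrees, less where a joint would pass 70% of its speed; a pose out of reach is approached as far as the arm can. A call with a gripper value outside its range is refused whole. The fingers move at their own pace and stop on an object; "squeeze" is the grip in N (left out, the last holds). Time passes only in rows, so rows that repeat a pose let the fingers close. It gives the time, the measured TCP pose, the force and the opening at its end, in the units of the state.
- bot.get_obs(): the state, without advancing time (a new reading comes with each control period).
- bot.read_camera(name): name is "scene" or "top"; returns a dict with "color" (420x560x3 uint8, red, green, blue), "fovy" (degrees; the focal length in pixels is half the picture's height over the tangent of half this angle, whatever the lens; pixels are square), "cx", "cy" (the principal point, pixels), "dist_coeffs" ([k1, k2, p1, p2, k3] as OpenCV has them; the pictures are not rectified), "R" (3x3) and "t" (3): a world point X has camera coordinates R X + t. Camera axes: x right, y down, z forward; pixel columns grow to the right and rows downward; lengths in m; the calibration is good to about 2 mm. A picture is of the moment at which its call begins. There is no depth.
- bot.hand_in(): hands the job in, once; it reports no verdict.
The state is a dict: "t": time; "q": joint angles; "joint_vel": joint speeds; "joint_torque": joint torques, N m; "eef_pos": TCP position; "tool_rot": TCP orientation; "contact_force": force on the tool from outside, world axes, zero at the start; "torque": the same for the moment, N m; "gripper_width": opening from 0.0 (shut) to 1.0 (fully open).
Only numpy, scipy, OpenCV 4.12 (cv2) and the standard library are available. Lean on these libraries where they do the work, as an engineer would, in place of code of your own. Each camera call takes 0.05 s, during which the arm holds its last target.

## Task

Finish packing the long cardboard carton: stand the loose cardboard filler block on the carton's floor in the one gap that is wide enough for it, beside the slim jar, so that the jar cannot tip over on the way; do not force it in or shove the tins about. Then swing the springy lid shut so that its tab drops down behind the front wall, press the lid flush with the front rim and finish while still holding it pressed down with a light, steady push (I will tape it), leaving the other things on the table alone.

Things in the scene. Friction and masses are not known exactly. Their poses are not given: they have to be found in the camera images.
- carton: Open cardboard carton, fixed to the table, 128 (x) x 336 (y) x 120 (z) mm outside, long side across the robot's view. Origin: centre of its underside; x to its rear wall (away from the robot), y along its length (robot's left), z up. Walls 6 mm, inside 116 x 324 mm. Front wall up to z = 120 mm (a thumb notch 56 wide, 14 deep in its middle), rear and end walls to 116 mm.
- carton_floor (a point): Centre of the carton's inner floor, 4 mm above its underside; axes as the carton. On it stand three tins and a slim jar in any order in one row along y: places at y = -120, -40, 40, 120 mm. Gaps between neighbours and to the end walls are about 4 mm (2 to 7), but the gap on the +y side of the jar (to the next tin, or the end wall) is about 35 mm (33 to 38).
- lid (a joint): Carton lid, a 119 x 335 x 4 mm panel hinged along the rear wall's top. Angle in rad: 0 = shut, flat on the end walls, its top flush with the front rim; grows as the lid swings up and back (1.57 upright; 2.0 to 2.3 at the start, leaning away from the robot). The crease is springy, 0.19 N m/rad, rest angle about 2.1: let go, the lid swings open; shut, it needs some 4 N at the free edge.
- lid_hinge (a point): Middle of the lid's hinge line: 63 mm behind the carton's origin (+x) and 118 mm above its underside. The hinge line runs along the carton's y.
- lid_edge (a point): Middle of the lid's free edge, on its outer face, 119 mm from the hinge line; it moves with the lid. A tab 30 mm deep and 300 mm wide is folded to the inside along this edge, leaning 0.2 rad back under the lid; with the lid shut it hangs inside the front wall, its tip 9 to 12 mm behind that wall's inner face.
- filler: Loose cardboard filler block of seven glued plies, 60 (x) x 28 (y) x 100 (z) mm, 0.06 kg, standing upright on the table to the left of the carton. Origin: centre of its underside; x along its 60 mm width, y along its 28 mm thickness. It goes into the carton upright, its thickness along the carton's length (its 60 mm width front to back).
- tin_1: Full food tin, 76 mm across, 58 mm high, 0.3 kg, standing in the carton. Origin: centre of its underside.
- tin_2: Another tin like tin_1, standing in the carton. Origin: centre of its underside.
- tin_3: Another tin like tin_1, standing in the carton. Origin: centre of its underside.
- jar_mid (a point): Centre of the underside of the slim spice jar with a wide cap (45 mm across, 106 mm high, 0.13 kg) that stands in the carton; its z axis points up along the jar.
- tape_roll: Roll of packing tape, 98 mm across, 25 mm high, lying on the table; bystander. Origin: centre of its underside.
- marker: Marker pen, 135 mm long, 17 mm thick, lying between the carton and the seam of the table; bystander. Origin: centre of its underside.
- tub: Square takeaway tub, 105 x 107 x 51 mm, behind the carton at the right; bystander. Origin: centre of its underside.
- garlic: Garlic bulb, 60 mm, behind the carton at the left; bystander. Origin: centre of its underside.
Mind the look-alikes: they are no part of the job. What is meant by the filler is not black, green or orange, and is the smaller of those in its own colour.

How it is judged:
On the way, in this order (a step that is already met when the one before it is completed fails the run):
1. the filler stands on the carton's floor in the wide gap beside the slim jar, let go, with the lid still open (z of filler in the frame of carton between 0 and 0.011 m and angle between filler's own z axis and vertical below 0.12 rad and horizontal distance between filler and jar_mid between 0.032 and 0.058 m and angle between the x axis of filler and the x axis of carton, either way round below 0.3 rad and contact force between the fingers and filler below 0.2 N and value of joint lid above 1.2 rad), for 0.2 s.
2. the lid is swung down, its tab behind the front wall (value of joint lid below 0.12 rad), for 0.1 s.
At the end, for the whole second after the job is handed in: Lid within 0.04 rad of shut, the robot still pressing it with over 2 N (lid load under 35 N). Filler upright (0.12 rad) on the floor (7 mm), 32 to 58 mm from the jar's centre, square to 0.3 rad; jar upright on the floor (0.15 rad, 8 mm), tins moved under 12 mm (value of joint lid below 0.04 rad and contact force between any of the fingers, the arm and lid above 2 N and contact force between anything else and lid below 35 N and z of filler in the frame of carton between 0 and 0.011 m and angle between filler's own z axis and vertical below 0.12 rad and horizontal distance between filler and jar_mid between 0.032 and 0.058 m and angle between the x axis of filler and the x axis of carton, either way round below 0.3 rad and angle between jar_mid's own z axis and vertical below 0.15 rad and z of jar_mid in the frame of carton below 0.012 m and distance of each of tin_1, tin_2, tin_3 from where it was at the start of the episode below 0.012 m); the arm keeps its last pose, push and grip.
It fails at once if a bystander is moved by more than 30 mm (distance of any of tape_roll, marker, tub, garlic from where it was at the start of the episode above 0.03 m).
It fails at once if the slim jar is knocked over (angle between jar_mid's own z axis and vertical above 0.5 rad).
It also fails if it takes over 48 s, if anything falls off the work surface, if the arm or the gripper's body presses on something with over 40 N, if the wrist force passes 120 N, or if a joint passes its speed limit or range.

## Working session

There is one attempt and no reset: what is moved stays moved. The work goes in short steps, Python scripts to look and compute and a tool call to move; the robot and the scene stay as the last step left them, time stands still between calls to the robot, and variables do not carry over. Pictures are saved under pics/ and viewed, and the job is handed in when it is done.

Besides the shell and the picture viewer there is one more tool, called as name(argument=value, ...) on one line, values as JSON. drive_tool: Moves the arm, as the interface text tells. Its arguments: {"type":"object","properties":{"slide":{"type":"array"},"turn":{"type":"array"},"gripper":{"type":"array"},"squeeze":{"type":"number"}},"required":["slide","turn","gripper"]}

```bash
ls; mkdir -p pics; python3 - <<'E'
from station import bot
import cv2
print(bot.get_obs(), bot.hold_point_z)
for n in("scene","top"):
    c=bot.read_camera(n); cv2.imwrite(f"pics/{n}0.png",cv2.cvtColor(c["color"],cv2.COLOR_RGB2BGR))
    print({k:v for k,v in c.items() if k!="color"})
E
```

```text
pics
{'t': 0.0, 'q': array([-1.37707686,  0.4778413 ,  0.02234448,  1.55644043, -0.01150127,
        1.1092807 , -0.08309184]), 'joint_vel': array([-0.00072104,  0.00087571, -0.00112527,  0.00054578,  0.00130631,
       -0.00175826, -0.00125385]), 'joint_torque': array([-9.55179858e-04, -5.96449149e+01,  1.60750654e+00, -2.81188291e+01,
        1.24793197e-02,  9.43943218e-03,  1.23641402e-05]), 'eef_pos': array([0.2004918 , 0.64392653, 0.23030283]), 'tool_rot': array([ 0.56898696, -0.41957998,  0.56997435,  0.41873109]), 'contact_force': array([0.17713394, 0.03217245, 0.4939031 ]), 'torque': array([ 0.00799396,  0.02316563, -0.02085051]), 'gripper_width': 0.9978602571651889} 0.0187
{'fovy': 43.78052080202279, 'cx': 272.10512248857225, 'cy': 213.46437193024073, 'dist_coeffs': array([-0.14728851,  0.        ,  0.        ,  0.        ,  0.        ]), 'R': array([[ 0.76565314, -0.64318902, -0.00911857],
       [-0.55955869, -0.65897347, -0.50264106],
       [ 0.31728432,  0.38995108, -0.86444712]]), 't': array([-0.35051544,  0.4535241 ,  1.49769951])}
{'fovy': 51.735572598841046, 'cx': 279.6717217146587, 'cy': 211.98477066117198, 'dist_coeffs': array([-0.07469052,  0.        ,  0.        ,  0.        ,  0.        ]), 'R': array([[ 0.00985612, -0.99993948, -0.00488824],
       [-0.99689879, -0.00944423, -0.07812564],
       [ 0.07807474,  0.0056431 , -0.99693154]]), 't': array([0.12942712, 0.57492474, 1.5022055 ])}
```

View pics/scene0.png

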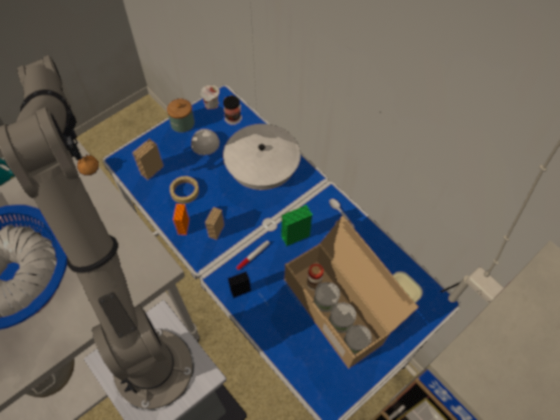

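View pics/top0.png

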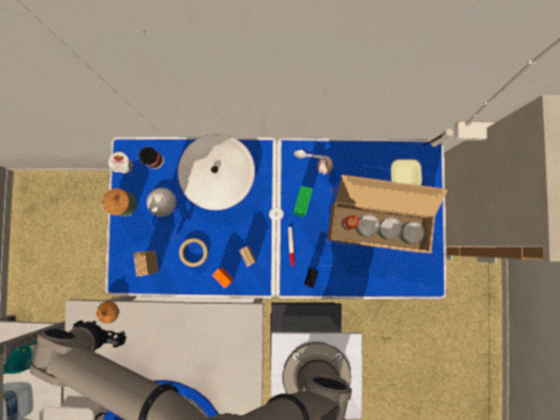

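```bash
python3 - <<'E'
import cv2
import numpy as np
a=cv2.imread("pics/scene0.png");b=cv2.imread("pics/top0.png")
r=lambda i,x0,x1,y0,y1,f:cv2.resize(i[y0:y1,x0:x1],None,fx=f,fy=f,interpolation=cv2.INTER_CUBIC)
A=r(a,120,260,130,260,4);B=r(b,120,270,230,300,4)
cv2.imwrite("pics/c1.png",A)
cv2.imwrite("pics/c2.png",B)
cv2.imwrite("pics/c3.png",r(a,270,430,210,370,3.7))
cv2.imwrite("pics/c4.png",r(b,320,450,160,260,6))
E
```

```text
(no output)
```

View pics/c1.png

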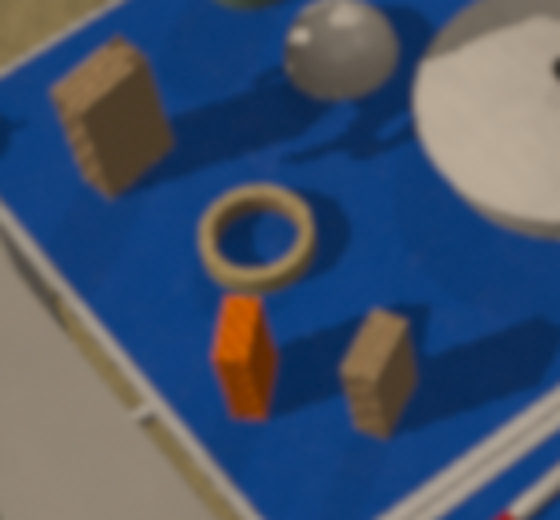

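View pics/c2.png

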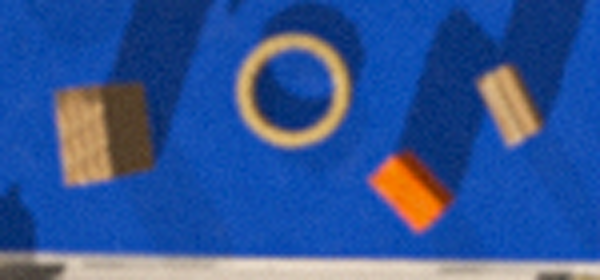

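View pics/c3.png

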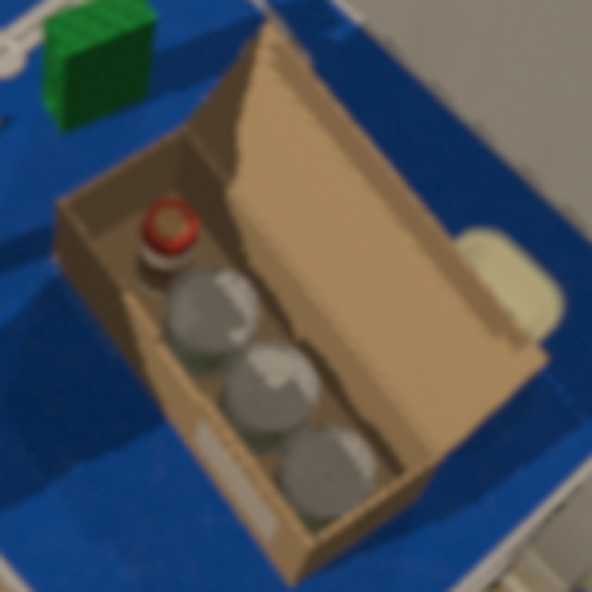

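View pics/c4.png

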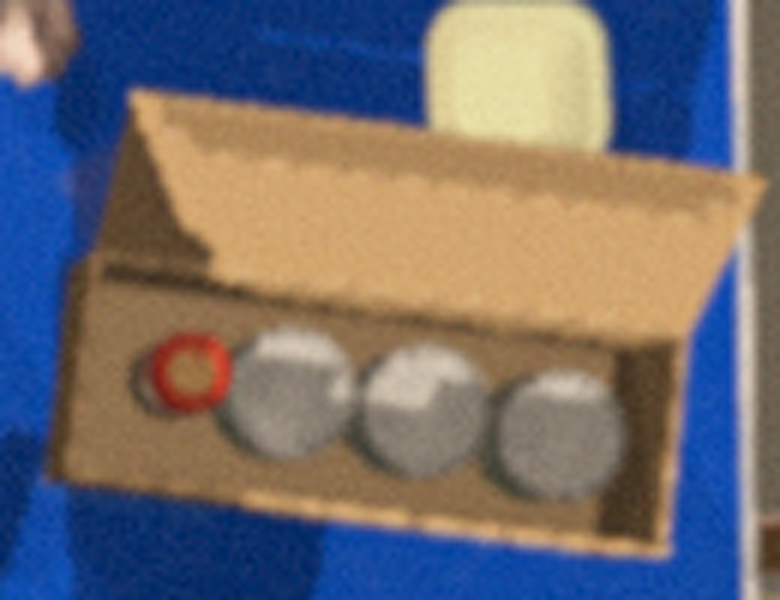

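```bash
cat > h.py <<'E'
import numpy as np, cv2
def K(c):
    h=c["color"].shape[0]; f=h/2/np.tan(np.radians(c["fovy"])/2)
    return np.array([[f,0,c["cx"]],[0,f,c["cy"]],[0,0,1.]])
def ray(c,uv):
    uv=np.atleast_2d(np.array(uv,float)); p=cv2.undistortPoints(uv[:,None],K(c),c["dist_coeffs"])[:,0]
    d=np.c_[p,np.ones(len(p))]@c["R"]; return -c["R"].T@c["t"],d
def onz(c,uv,z):
    o,d=ray(c,uv); return o+d*((z-o[2])/d[:,2])[:,None]
def proj(c,X):
    X=np.atleast_2d(np.array(X,float)); return cv2.projectPoints(X,cv2.Rodrigues(c["R"])[0],c["t"],K(c),c["dist_coeffs"])[0][:,0]
def tri(cs,uvs):
    A=0;b=0
    for c,u in zip(cs,uvs):
        o,d=ray(c,u);d=d[0]/np.linalg.norm(d[0]);P=np.eye(3)-np.outer(d,d);A=A+P;b=b+P@o
    return np.linalg.solve(A,b)
def crop(img,x0,x1,y0,y1,f,name):
    cv2.imwrite(name,cv2.cvtColor(cv2.resize(img[y0:y1,x0:x1],None,fx=f,fy=f,interpolation=cv2.INTER_CUBIC),cv2.COLOR_RGB2BGR))
E
python3 - <<'E'
from station import bot
from h import *
T=bot.read_camera("top");S=bot.read_camera("scene")
np.set_printoptions(precision=4,suppress=True)
print("cam",-T["R"].T@T["t"],-S["R"].T@S["t"])
for c,n,boxes in((T,"top",[(235,265,240,272),(125,165,245,280)]),(S,"scene",[(200,230,200,242),(130,168,135,182)])):
    im=c["color"].astype(int); nb=(im[...,0]>im[...,2]+5)
    for b in boxes:
        m=np.zeros(nb.shape,np.uint8);m[b[2]:b[3],b[0]:b[1]]=nb[b[2]:b[3],b[0]:b[1]]
        n_,l,st,ce=cv2.connectedComponentsWithStats(m);k=1+np.argmax(st[1:,4])
        cn=max(cv2.findContours((l==k).astype(np.uint8),0,2)[0],key=cv2.contourArea)
        print(n,st[k],"rect",cv2.minAreaRect(cn)); print(cv2.approxPolyDP(cn,2,True)[:,0].tolist())
        print("row vals",im[int(ce[k][1]),b[0]:b[1],0])
# cap red
for c,n in((T,"top"),(S,"scene")):
    b=(335,365,210,235) if n=="top" else (300,335,255,290)
    im=c["color"].astype(int);m=((im[...,0]>110)&(im[...,0]-im[...,1]>50)).astype(np.uint8)
    mm=np.zeros_like(m);mm[b[2]:b[3],b[0]:b[1]]=m[b[2]:b[3],b[0]:b[1]]
    cn=max(cv2.findContours(mm,0,2)[0],key=cv2.contourArea);e=cv2.fitEllipse(cn);print(n,"cap",e,onz(c,e[0],.106))
# front edge: bottom boundary of carton in top
im=T["color"].astype(int);nb=im[...,0]>im[...,2]+5
pts=[]
for u in range(335,427,3):
    col=np.where(nb[235:265,u])[0]; pts.append((u,235+col.max()+.5))
print(pts)
E
```

```text
cam [0.4546 0.1264 1.5431] [ 0.047  -0.5106  1.5194]
top [240 246  15  20 176] rect ((247.20004272460938, 255.40003967285156), (17.88854217529297, 9.838699340820312), 63.43495178222656)
[[246, 246], [240, 252], [248, 265], [254, 258]]
row vals [ 10   5  11  11  12  51 117 175 204 207 200 189 182 203 207 189 148  93
  56  29  10  24   6   8  17  13  20  20  23  12]
top [134 251  24  25 480] rect ((145.46070861816406, 262.70526123046875), (23.194732666015625, 21.740930557250977), 82.40535736083984)
[[154, 251], [135, 253], [137, 275], [157, 271]]
row vals [ 14  21  18  27  14  13  12   9  46 116 181 199 190 187 188 178 190 185
 184 193 180 137  90  82  78  84  88  85  84  86  89  78  56  25   8  13
  14  21   7  20]
scene [205 208  18  31 388] rect ((214.40000915527344, 222.7000274658203), (17.441329956054688, 28.621667861938477), 26.56505012512207)
[[213, 208], [205, 222], [209, 235], [216, 238], [222, 227], [221, 210]]
row vals [ 11  13  13  22  53  93 124 136 140 140 141 142 140 137 127 105  86  78
  77  76  77  77  72  60  38  18  11  14  12  12]
scene [133 140  30  39 712] rect ((
[... 720 characters left out ...]
347, np.float64(242.5)), (350, np.float64(242.5)), (353, np.float64(242.5)), (356, np.float64(243.5)), (359, np.float64(243.5)), (362, np.float64(244.5)), (365, np.float64(245.5)), (368, np.float64(245.5)), (371, np.float64(246.5)), (374, np.float64(246.5)), (377, np.float64(246.5)), (380, np.float64(246.5)), (383, np.float64(247.5)), (386, np.float64(247.5)), (389, np.float64(247.5)), (392, np.float64(248.5)), (395, np.float64(248.5)), (398, np.float64(248.5)), (401, np.float64(249.5)), (404, np.float64(249.5)), (407, np.float64(250.5)), (410, np.float64(250.5)), (413, np.float64(250.5)), (416, np.float64(251.5)), (419, np.float64(251.5)), (422, np.float64(252.5)), (425, np.float64(252.5))]
```

```bash
python3 - <<'E'
from station import bot
from h import *
from scipy.spatial.transform import Rotation as Ro
np.set_printoptions(precision=4,suppress=True)
T=bot.read_camera("top");S=bot.read_camera("scene")
F=8
def up(c,b):
    im=c["color"][b[2]:b[3],b[0]:b[1]].astype(np.float32);return cv2.resize(im,None,fx=F,fy=F,interpolation=cv2.INTER_CUBIC)
def back(p,b): return (np.asarray(p,float)+.5)/F-.5+np.array([b[0],b[2]])
for c,b,thr,n in((T,(233,267,238,274),105,"top"),(S,(198,232,198,246),110,"scene")):
    I=up(c,b); m=((I[...,0]>thr)).astype(np.uint8)
    cn=max(cv2.findContours(m,0,1)[0],key=cv2.contourArea);h=cv2.boxPoints(cv2.minAreaRect(cn));ap=cv2.approxPolyDP(cn,10,True)[:,0]
    X=onz(c,back(h,b),.1);print(n,"centre",X.mean(0),"sides",np.linalg.norm(np.roll(X,-1,0)-X,axis=1),"yaws",[np.degrees(np.arctan2(*(X[(i+1)%4]-X[i])[[1,0]])) for i in range(4)])
    print(" poly",onz(c,back(ap,b),.1)[:,:2].tolist())
# front edge lines of carton (top rim z=.12) subpixel via R-B half
b=(322,445,230,262);I=up(T,b);d=I[...,0]-I[...,2]
pts=[]
for u in range(10*F,106*F,F//2):
    col=d[:,u];k=np.where(col>0)[0].max();pts.append((u,k+.5))
P=onz(T,back(pts,b),.12);s=np.polyfit(P[:,1],P[:,0],1);r=P[:,0]-np.polyval(s,P[:,1]);print("front line x=",s,"yaw",-np.degrees(np.arctan(s[0])),"rms",r.std())
# left end
b=(315,345,200,245);I=up(T,b);d=I[...,0]-I[...,2];pts=[]
for v in range(10*F,37*F,F//2):
    k=np.where(d[v]>0)[0].min();pts.append((k-.5,v))
P=onz(T,back(pts,b),.116);print("left end",P[::8,:2].tolist())
# right end
b=(415,450,195,258);I=up(T,b);d=I[...,0]-I[...,2];pts=[]
for v in range(25*F,53*F,F//2):
    k=np.where(d[v]>0)[0].max();pts.append((k+.5,v))
P=onz(T,back(pts,b),.116);print("right end",P[::8,:2].tolist())
o=bot.get_obs();print(Ro.from_quat(o["tool_rot"],scalar_first=True).as_matrix())
crop(T["color"],322,365,195,250,10,"pics/c5.png")
E
```

```text
top centre [0.4201 0.2425 0.1   ] sides [0.0332 0.0646 0.0332 0.0645] yaws [np.float64(-62.844662700461775), np.float64(-152.57394133137868), np.float64(117.12056107950394), np.float64(27.509823073871257)]
 poly [[0.4532393461691506, 0.24771158842926003], [0.4372499719904339, 0.2686990984816025], [0.38630061948348005, 0.23883032542613497], [0.40472521579726756, 0.2162549105480627], [0.44959603521002206, 0.23933112332575918]]
scene centre [0.4164 0.2405 0.1   ] sides [0.0702 0.0298 0.0697 0.0292] yaws [np.float64(28.05077417012479), np.float64(-71.06195956965685), np.float64(-152.40441615770305), np.float64(109.64131377594731)]
 poly [[0.4430320591500376, 0.26416555523444907], [0.43563200136714236, 0.2662181204914541], [0.39106883574069834, 0.24323586391271068], [0.3884115456840487, 0.23435223897436208], [0.3951158869032723, 0.22108886152810403], [0.3875949610553994, 0.21816436225485547], [0.40524363029634514, 0.21833701106456616], [0.44861964909691715, 0.24192247655907217]]
front line x= [0.1218 0.4785] yaw -6.946197540104607 rms 0.0007228522979952705
left end [[0.5759914091518739, -0.0348632748475913], [0.5627051145390087, -0.0332158281004592], [0.5494420993208743, -0.03198649818032043], [0.5362016566018175, -0.03117429914773026], [0.5229718309849971, -0.029539499694496124], [0.5097597707002035, -0.02790909095479399], [0.49655760037121055, -0.02545833796887964]]
right end [[0.5463743329233322, -0.43192880484615886], [0.5330227546123801, -0.4316656640632644], [0.5196891523073933, -0.4314105123704099], [0.5063729502561441, -0.43116332737301827], [0.4930735751013968, -0.4309240886359738], [0.47979045564814465, -0.43069277767635666], [0.46652302263191747, -0.43046937795777956]]
[[-0.0002 -0.9548  0.2972]
 [-0.0006  0.2972  0.9548]
 [-1.     -0.     -0.0006]]
```

View pics/c5.png

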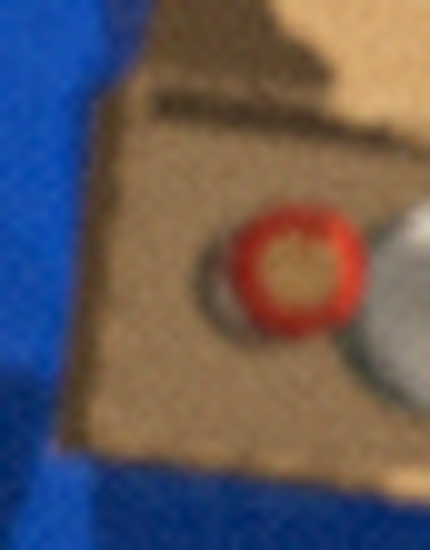

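```bash
python3 - <<'E'
from station import bot
from h import *
np.set_printoptions(precision=4,suppress=True)
T=bot.read_camera("top");S=bot.read_camera("scene")
for v in (212,216,220,224,228,232,236): print(v,T["color"][v,322:346,0])
for v in (228,232,236,240,244,246): print(v,T["color"][v,420:446].tolist()[::1] if v==232 else T["color"][v,420:446,0])
F=8
b=(315,345,200,245)
I=cv2.resize(T["color"][b[2]:b[3],b[0]:b[1]].astype(np.float32),None,fx=F,fy=F,interpolation=cv2.INTER_CUBIC);d=I[...,0]-I[...,2]
o=np.array([b[0],b[2]])
p1=[];p2=[]
for v in range(14*F,36*F,F//2):
    k=np.where(d[v]>0)[0].min();p1.append((k-.5,v))
    g=np.gradient(cv2.GaussianBlur(I[v,:,0][None],(0,0),4)[0]);j=k+F+np.argmax(g[k+F:k+7*F]);p2.append((j,v))
for p,z in((p1,0),(p2,.116)):
    P=onz(T,(np.array(p)+.5)/F-.5+o,z);s=np.polyfit(P[:,0],P[:,1],1);print(z,"y=",s,"yaw",np.degrees(np.arctan(s[0])),(P[:,1]-np.polyval(s,P[:,0])).std(), "at x=.53",np.polyval(s,.53))
E
```

```text
212 [ 18  22  15  17   6  16  22  25  56  75  78 102 131 141 143 147 143 143
 141 143 141 143 147 140]
216 [ 15  24  28  26  22  14  15  38  63  74  86 110 125 138 145 143 143 139
 148 147 144 137 143 138]
220 [ 16  15  22   9  13  16  29  54  78  77 100 131 147 143 145 144 145 146
 143 122  96  92 104 112]
224 [ 20  29  13  24   8   3  35  66  75  90 107 125 134 141 148 143 139 149
 139 104  80  99 116 116]
228 [ 25  16  17  14  14  22  51  77  82 102 134 153 153 142 141 143 144 144
 143 141 139 127 103  94]
232 [ 14  19  20  14  20  29  64  78  83 109 132 139 147 145 147 143 145 141
 143 142 147 145 143 140]
236 [ 11  16  15  15  24  41  70  82 106 140 148 149 146 144 141 142 144 144
 138 143 144 142 143 145]
228 [133 122 110  99  82  66  74  81  87  86 100 132 163 148  84  26  21  21
  17  21  16  18  72 156 194 169]
232 [[136, 125, 112], [133, 124, 110], [131, 118, 106], [108, 100, 87], [93, 75, 68], [79, 59, 45], [75, 52, 37], [79, 60, 37], [85, 65, 42], [82, 61, 37], [104, 79, 55], [141, 111, 75], [160, 131, 122], [118, 116, 152], [54, 89, 173], [19, 76, 173], [19, 82, 177], [7, 74, 172], [13, 74, 173], [19, 77, 176], [15, 71, 174], [25, 80, 179], [65, 99, 177], [149, 150, 183], [192, 182, 182], [168, 159, 139]]
236 [134 131 117  93  70  68  70  81  86 106 134 171 160  98  26  15  17  27
  20  29  16  17  59 147 186 168]
240 [102  95  77  74  73  72  78  77  83 110 148 180 137  64  25  18  13  24
  24  22  18  16  59 134 186 167]
244 [ 86  71  75  71  72  76  75  82  90 124 156 152 100  29  17  19  13  14
  16  22  20  18  45 128 179 167]
246 [ 80  65  71  76  72  79  76  79 102 138 176 155  91  32  13   7  13  20
  13   9  25  10  49 118 190 190]
0 y= [-0.1162  0.0197] yaw -6.6300656437855086 0.0004285296332548832 at x=.53 -0.04189121083485613
0.116 y= [-0.1198  0.0248] yaw -6.8328184916259405 0.0007219126554055035 at x=.53 -0.03867092850369775
```

```bash
python3 - <<'E'
from station import bot
from h import *
np.set_printoptions(precision=4,suppress=True)
T=bot.read_camera("top");S=bot.read_camera("scene")
X=onz(T,[[432.5,232],[432.0,240],[431,246]],.116);print("right",X)
yaw=np.radians(-6.85);ex=np.array([np.cos(yaw),np.sin(yaw)]);ey=np.array([-ex[1],ex[0]])
print("right along ey",X[:,:2]@ey)
for y0,x0 in((-.0419,.53),(-.0387,.53)): print("left along ey",np.array([x0,y0])@ey)
for z,k in((.12,1),(0,1.084)):
  s=.1218*-.2+.4785; x=.4546+(s-.4546)*k; print("front along ex",np.array([x,-.2])@ex)
print("cap",np.array([.5385,-.1056])@ex,np.array([.5385,-.1056])@ey,np.array([.5415,-.1171])@ey)
crop(S["color"],275,345,235,300,10,"pics/c6.png")
E
```

```text
right [[ 0.5045 -0.3735  0.116 ]
 [ 0.478  -0.3714  0.116 ]
 [ 0.4581 -0.3678  0.116 ]]
right along ey [-0.3107 -0.3118 -0.3105]
left along ey 0.021612428413552598
left along ey 0.024789586183382097
front along ex 0.4747523490440684
front along ex 0.4747139848639977
cap 0.5472510403669776 -0.04061906962574002 -0.0516791690141086
```

View pics/c6.png

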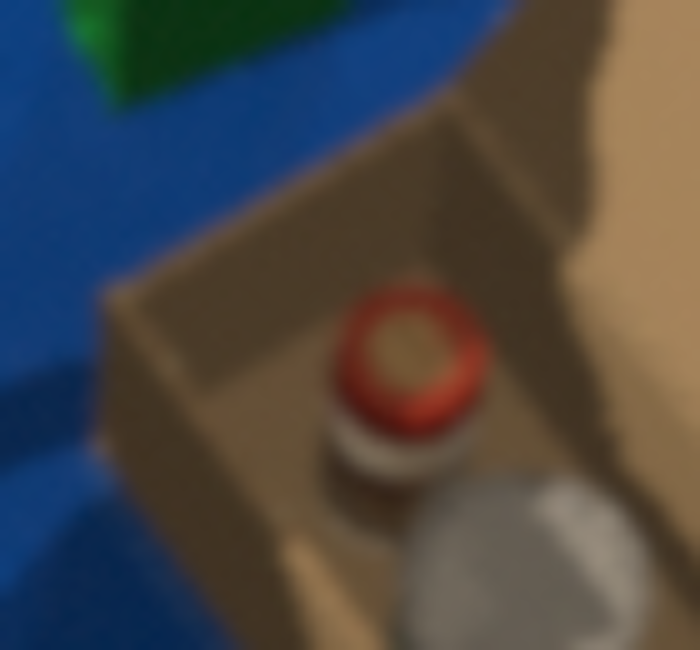

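drive_tool(slide=[[218,-402,-50],[218,-402,-50],[218,-402,-50],[218,-402,-50],[218,-402,-50],[218,-402,-50],[218,-402,-50],[218,-402,-50],[218,-402,-50],[218,-402,-50]], turn=[[0,0,-0.78],[0,0,-0.78],[0,0,-0.78],[0,0,-0.78],[0,0,-0.78],[0,0,-0.78],[0,0,-0.78],[0,0,-0.78],[0,0,-0.78],[0,0,-0.78]], gripper=[1,1,1,1,1,1,1,1,1,1], squeeze=30)

```text
t: 1.5
eef_pos: [0.4208, 0.2365, 0.1812]
tool_rot: [0.687, -0.169, 0.687, 0.168]
contact_force: [0.0, -0.2, 0.5]
gripper_width: 0.997
```

```bash
python3 - <<'E'
from station import bot
from h import *
from scipy.spatial.transform import Rotation as Ro
np.set_printoptions(precision=4,suppress=True)
o=bot.get_obs();M=Ro.from_quat(o["tool_rot"],scalar_first=True).as_matrix();print(o["t"],o["eef_pos"],M,np.degrees(np.arctan2(M[1,2],M[0,2])),o["joint_vel"])
S=bot.read_camera("scene");T=bot.read_camera("top")
print(onz(S,[[315.5,270.2]],.106))
crop(S["color"],150,290,130,260,5,"pics/d1.png");crop(T["color"],200,300,200,300,6,"pics/d2.png")
E
```

```text
1.5 [0.4208 0.2365 0.1812] [[ 0.0004 -0.4623  0.8867]
 [-0.0019  0.8867  0.4623]
 [-1.     -0.0019 -0.0005]] 27.53508391294402 [ 0.1079  0.0187 -0.0213 -0.0062 -0.0471 -0.0219  0.1568]
[[ 0.5388 -0.104   0.106 ]]
```

View pics/d1.png

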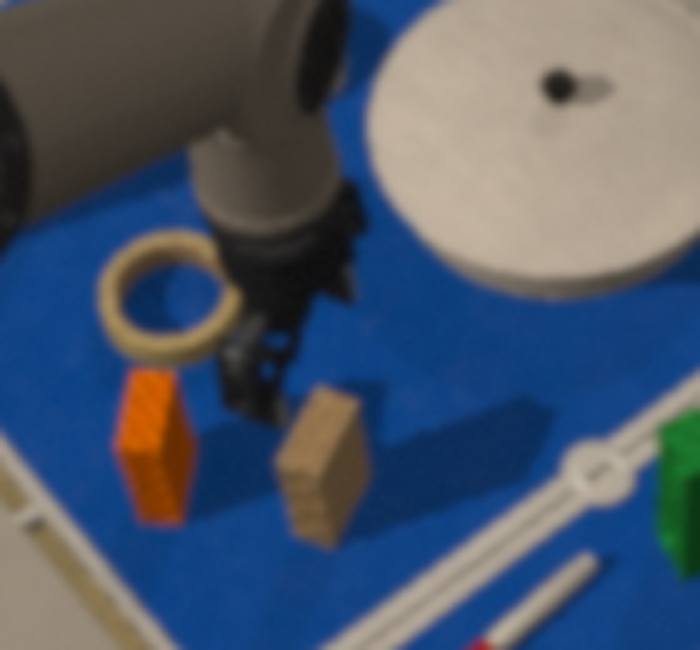

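View pics/d2.png

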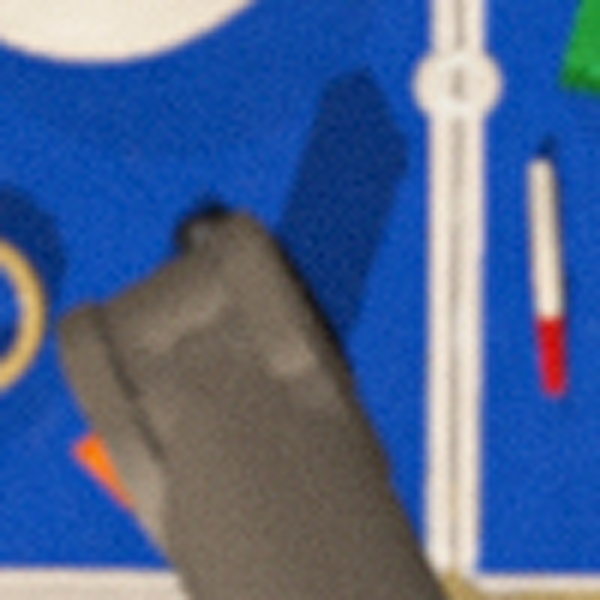

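```bash
python3 - <<'E'
from station import bot
from h import *
np.set_printoptions(precision=4,suppress=True)
S=bot.read_camera("scene");T=bot.read_camera("top")
o=bot.get_obs();print(o["eef_pos"])
print(proj(S,[o["eef_pos"],[.42,.2425,.1]]),proj(T,[o["eef_pos"],[.42,.2425,.1]]))
E
```

```text
[0.4183 0.2439 0.1815]
[[209.3482 202.6768]
 [212.9636 216.1519]] [[244.1872 257.1304]
 [246.7297 255.9822]]
```

drive_tool(slide=[[1,-2,-40],[1,-2,-80],[1,-2,-110],[1,-2,-119],[1,-2,-119],[1,-2,-119],[1,-2,-119],[1,-2,-119],[1,-2,-119],[1,-2,-119]], turn=[[0,0,0],[0,0,0],[0,0,0],[0,0,0],[0,0,0],[0,0,0],[0,0,0],[0,0,0],[0,0,0],[0,0,0]], gripper=[1,1,1,1,1,1,0,0,0,0], squeeze=30)

```text
t: 2.7
eef_pos: [0.4201, 0.2427, 0.0639]
tool_rot: [0.687, -0.171, 0.685, 0.172]
contact_force: [-0.9, 0.5, 5.8]
gripper_width: 0.699
```

drive_tool(slide=[[0,0,0],[0,0,0],[0,0,10],[0,0,50],[0,0,100],[0,0,140],[0,0,140],[0,0,140]], turn=[[0,0,0],[0,0,0],[0,0,0],[0,0,0],[0,0,0],[0,0,0],[0,0,0],[0,0,0]], gripper=[0,0,0,0,0,0,0,0])

```text
t: 3.5
eef_pos: [0.4204, 0.2429, 0.205]
tool_rot: [0.688, -0.17, 0.684, 0.173]
contact_force: [-0.2, -0.2, -1.4]
gripper_width: 0.7
```

```bash
python3 - <<'E'
from station import bot
from h import *
from scipy.spatial.transform import Rotation as Ro
np.set_printoptions(precision=4,suppress=True)
o=bot.get_obs();M=Ro.from_quat(o["tool_rot"],scalar_first=True).as_matrix();print(o["t"],o["eef_pos"],np.degrees(np.arctan2(M[1,2],M[0,2])),o["gripper_width"])
S=bot.read_camera("scene")
crop(S["color"],150,290,130,260,5,"pics/d3.png")
E
```

```text
3.5 [0.4204 0.2429 0.205 ] 28.06964240221654 0.7003682952232863
```

View pics/d3.png

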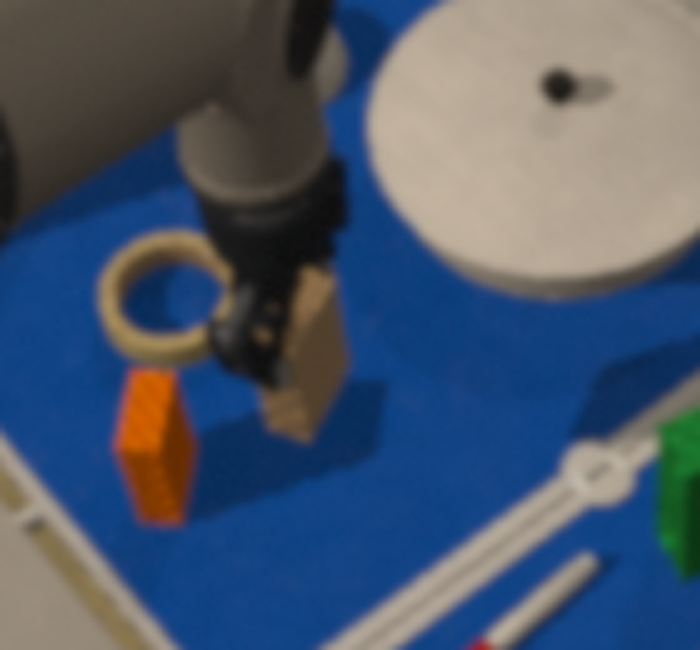

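drive_tool(slide=[[117,-307,15],[117,-307,15],[117,-307,15],[117,-307,15],[117,-307,15],[117,-307,15],[117,-307,15],[117,-307,15],[117,-307,15],[117,-307,15]], turn=[[0,0,-0.61],[0,0,-0.61],[0,0,-0.61],[0,0,-0.61],[0,0,-0.61],[0,0,-0.61],[0,0,-0.61],[0,0,-0.61],[0,0,-0.61],[0,0,-0.61]], gripper=[0,0,0,0,0,0,0,0,0,0])

```text
t: 4.55
eef_pos: [0.5356, -0.0631, 0.2175]
tool_rot: [0.706, 0.042, 0.706, -0.041]
contact_force: [-0.2, 0.0, -1.0]
gripper_width: 0.692
```

```bash
cat > look.py <<'E'
from station import bot
from h import *
import sys
from scipy.spatial.transform import Rotation as Ro
np.set_printoptions(precision=4,suppress=True)
S=bot.read_camera("scene");T=bot.read_camera("top")
o=bot.get_obs();M=Ro.from_quat(o["tool_rot"],scalar_first=True).as_matrix();p=o["eef_pos"]
ya=np.radians(-6.85);ex=np.array([np.cos(ya),np.sin(ya)]);ey=np.array([-ex[1],ex[0]])
print(o["t"],p,"jaw yaw",np.degrees(np.arctan2(M[1,2],M[0,2])),"down",M[:,0],"ex",p[:2]@ex,"ey",p[:2]@ey,"F",o["contact_force"],"w",o["gripper_width"])
n=sys.argv[1]
crop(S["color"],255,395,180,310,5,f"pics/{n}s.png");crop(T["color"],315,455,160,265,5,f"pics/{n}t.png")
E
python3 look.py e1
```

```text
4.65 [ 0.536  -0.0629  0.218 ] jaw yaw -6.727653673014923 down [ 0.0013  0.0021 -1.    ] ex 0.5396875543029096 ey 0.0015072296250434741 F [ 0.2789 -0.5583 -1.2225] w 0.697085055861494
```

View pics/e1s.png

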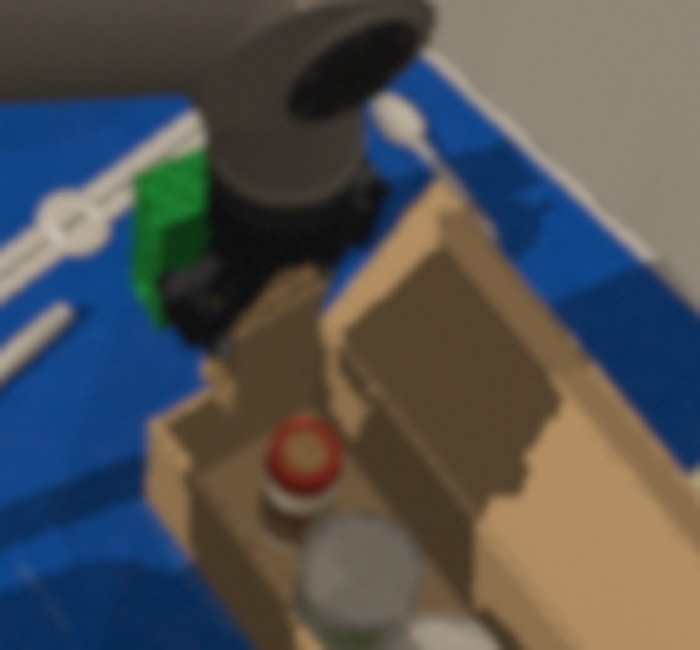

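View pics/e1t.png

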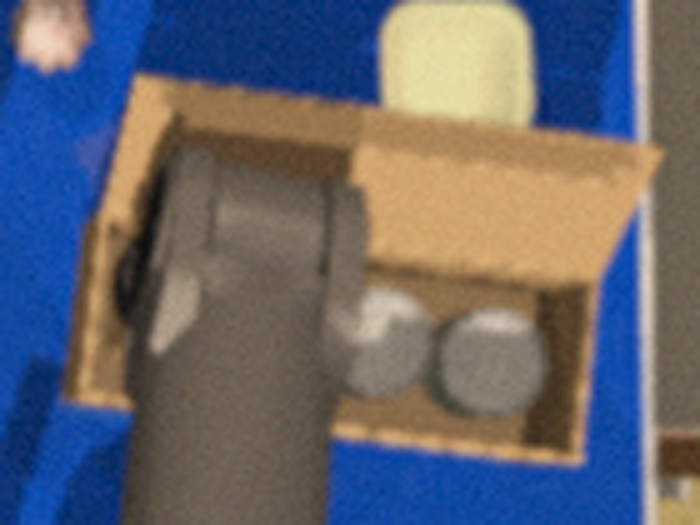

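drive_tool(slide=[[1,-1,-20],[1,-1,-31],[1,-1,-31],[1,-1,-31]], turn=[[0,0,0],[0,0,0],[0,0,0],[0,0,0]], gripper=[0,0,0,0])

```text
t: 5.05
eef_pos: [0.5369, -0.0636, 0.1871]
tool_rot: [0.706, 0.042, 0.706, -0.041]
contact_force: [0.2, 0.8, -0.3]
gripper_width: 0.698
```

```bash
sed -i 's/255,395,180,310,5/280,350,220,290,10/' look.py; python3 look.py e2
```

```text
5.15 [ 0.5374 -0.0639  0.1877] jaw yaw -6.717753290640129 down [ 0.0022  0.0021 -1.    ] ex 0.5412035871472302 ey 0.0007021467267043502 F [0.0353 0.096  0.3685] w 0.7003197083657646
```

View pics/e2s.png

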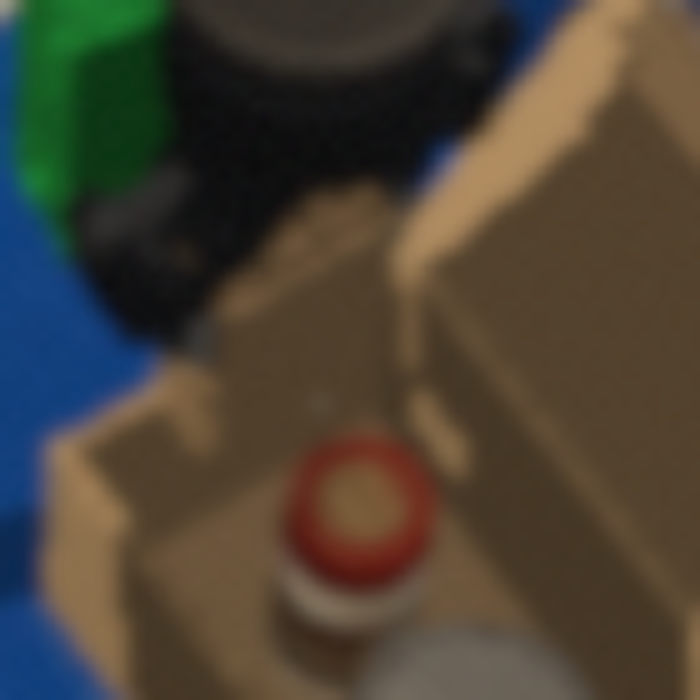

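```bash
python3 - <<'E'
from station import bot
from h import *
np.set_printoptions(precision=2,suppress=True)
S=bot.read_camera("scene");p=bot.get_obs()["eef_pos"]
ya=np.radians(-6.85);ex=np.array([np.cos(ya),np.sin(ya)]);ey=np.array([-ex[1],ex[0]])
W=lambda a,b,z:np.r_[a*ex+b*ey,z]
im=cv2.resize(S["color"][220:290,280:350],None,fx=10,fy=10,interpolation=cv2.INTER_CUBIC)[...,::-1].copy()
px=lambda X:tuple(int(v) for v in (proj(S,X)[0]-[280,220]+.5)*10-.5)
zb=p[2]-.0639;a0=p[:2]@ex;b0=p[:2]@ey
def poly(pts,col):
    for q,r in zip(pts,pts[1:]): cv2.line(im,px(q),px(r),col,1)
for s in(-1,1):
    poly([W(a0-.03,b0+s*.014,zb),W(a0+.03,b0+s*.014,zb),W(a0+.03,b0+s*.014,zb+.1),W(a0-.03,b0+s*.014,zb+.1),W(a0-.03,b0+s*.014,zb)],(0,255,255) if s<0 else (255,255,0))
c=.5388
for y in(.0248,.0188): poly([W(c-.064,y,.116),W(c+.064,y,.116)],(255,255,255))
poly([W(c-.064,.0248,.12),W(c-.064,-.1,.12)],(255,255,255))
poly([W(c-.058,.0188,.004),W(c+.058,.0188,.004)],(0,255,0))
j=[.5465,-.0406]
for z,col in((.106,(0,0,255)),(.004,(255,0,255))):poly([W(j[0]+.0225*np.cos(t),j[1]+.0225*np.sin(t),z) for t in np.linspace(0,6.3,40)],col)
cv2.imwrite("pics/e3.png",im)
E
```

```text
(no output)
```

View pics/e3.png

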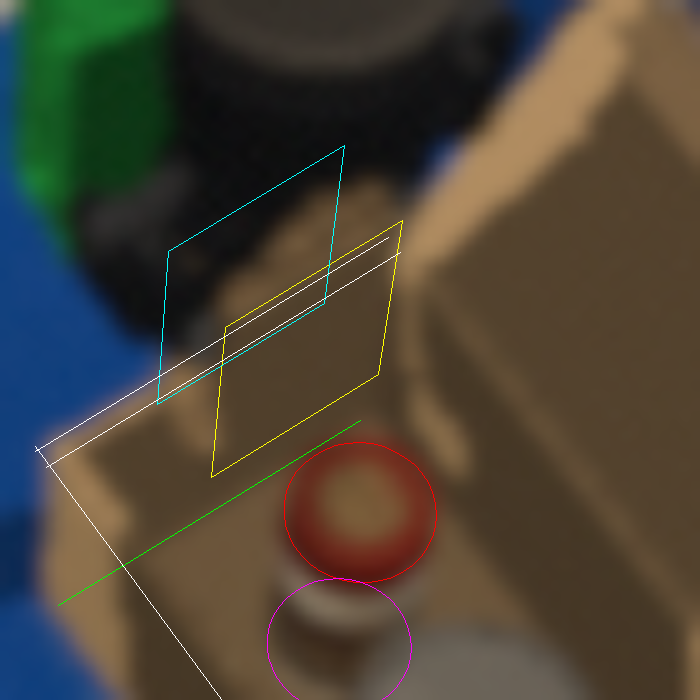

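```bash
python3 - <<'E'
from station import bot
from h import *
from scipy.ndimage import map_coordinates
np.set_printoptions(precision=1,suppress=True,linewidth=200)
S=bot.read_camera("scene");p=bot.get_obs()["eef_pos"]
ya=np.radians(-6.85);ex=np.array([np.cos(ya),np.sin(ya)]);ey=np.array([-ex[1],ex[0]])
W=lambda a,b,z:np.r_[a*ex+b*ey,z]
zb=p[2]-.0639;a0=p[:2]@ex;b0=p[:2]@ey;G=cv2.GaussianBlur(S["color"][...,0].astype(float),(0,0),.6)
def prof(A,Bs,z):
    r=[]
    for b in Bs: r.append(np.mean([map_coordinates(G,[[q[1]],[q[0]]],order=1)[0] for q in [proj(S,W(a,b,z))[0] for a in A]]))
    return np.array(r)
B=np.arange(-12,13,1)*1e-3
print("mm",B*1e3)
print("filler -y top edge",prof(np.linspace(a0-.012,a0+.02,9),b0-.014+B,zb+.1))
print("rim outer",prof(np.linspace(.480,.498,9),.0248+B,.116))
print("floor/wall",prof(np.linspace(.49,.51,9),.0188+B,.004))
E
```

```text
mm [-12. -11. -10.  -9.  -8.  -7.  -6.  -5.  -4.  -3.  -2.  -1.   0.   1.   2.   3.   4.   5.   6.   7.   8.   9.  10.  11.  12.]
filler -y top edge [87.1 86.4 85.8 85.1 84.4 83.8 83.4 83.6 84.6 86.1 88.2 90.7 93.5 95.8 97.4 98.4 98.6 98.1 97.3 96.4 95.6 94.4 92.6 90.  86.4]
rim outer [109.8 111.7 114.3 117.2 120.5 123.3 125.3 125.9 124.3 120.3 114.  105.5  95.   83.5  71.7  60.1  49.6  40.5  33.   27.2  23.2  20.5  18.9  18.1  17.7]
floor/wall [ 96.2  97.4  98.8 100.4 102.2 104.1 106.1 108.  110.  112.  114.1 116.  118.  119.9 121.8 123.7 125.7 127.5 129.3 131.2 133.1 134.8 136.5 137.8 138.9]
```

drive_tool(slide=[[0,0,-20],[0,0,-40],[0,0,-60],[0,0,-80],[0,0,-100],[0,0,-110],[0,0,-114],[0,0,-114]], turn=[[0,0,0],[0,0,0],[0,0,0],[0,0,0],[0,0,0],[0,0,0],[0,0,0],[0,0,0]], gripper=[0,0,0,0,0,0,0,0])

```text
t: 6.05
eef_pos: [0.5376, -0.064, 0.0739]
tool_rot: [0.707, 0.042, 0.705, -0.041]
contact_force: [0.4, 0.1, -1.2]
gripper_width: 0.696
```

```bash
python3 look.py e4
```

```text
6.15 [ 0.5381 -0.0641  0.0745] jaw yaw -6.734823469587184 down [ 0.0039  0.0023 -1.    ] ex 0.5419276212980233 ey 0.0005766241582378512 F [-0.7444  0.5622  0.0508] w 0.6956679673489974
```

View pics/e4s.png

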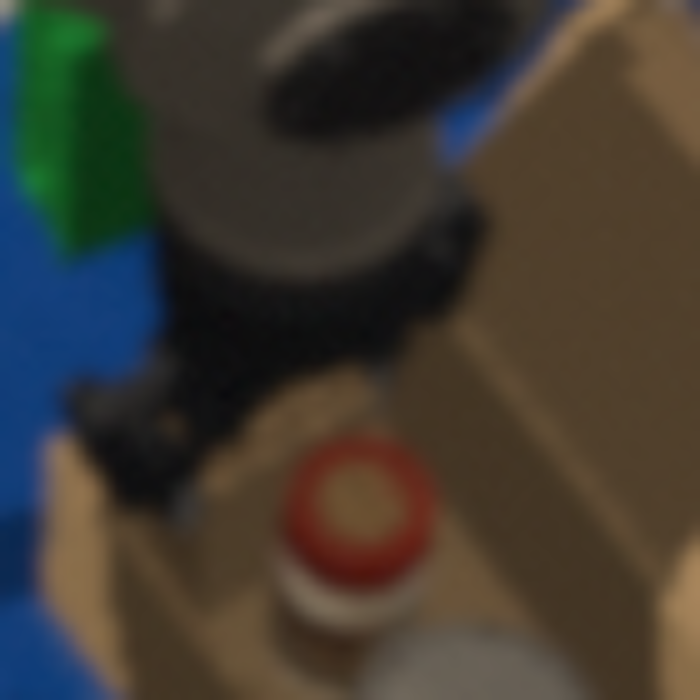

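Inside without contact, jar unmoved. Lower to the floor and watch the force.

drive_tool(slide=[[0,0,-3],[0,0,-5],[0,0,-6],[0,0,-7],[0,0,-7]], turn=[[0,0,0],[0,0,0],[0,0,0],[0,0,0],[0,0,0]], gripper=[0,0,0,0,0])

```text
t: 6.65
eef_pos: [0.5398, -0.0642, 0.069]
tool_rot: [0.708, 0.043, 0.703, -0.041]
contact_force: [1.5, 0.0, 8.1]
gripper_width: 0.697
```

drive_tool(slide=[[0,0,1],[0,0,1],[0,0,1],[0,0,1],[0,0,30],[0,0,70],[0,0,110],[0,0,150],[0,0,150]], turn=[[0,0,0],[0,0,0],[0,0,0],[0,0,0],[0,0,0],[0,0,0],[0,0,0],[0,0,0],[0,0,0]], gripper=[0.82,0.82,0.82,0.82,0.82,0.82,0.82,0.82,0.82])

```text
t: 7.55
eef_pos: [0.5429, -0.0649, 0.2239]
tool_rot: [0.711, 0.043, 0.7, -0.04]
contact_force: [0.8, -0.8, -0.5]
gripper_width: 0.826
```

```bash
python3 look.py e5
```

```text
7.65 [ 0.5401 -0.064   0.2195] jaw yaw -6.726746214585929 down [ 0.0086  0.0032 -1.    ] ex 0.5438448131285053 ey 0.0008372211371689142 F [-0.9844  0.6645 -0.6157] w 0.8160601166120781
```

View pics/e5s.png

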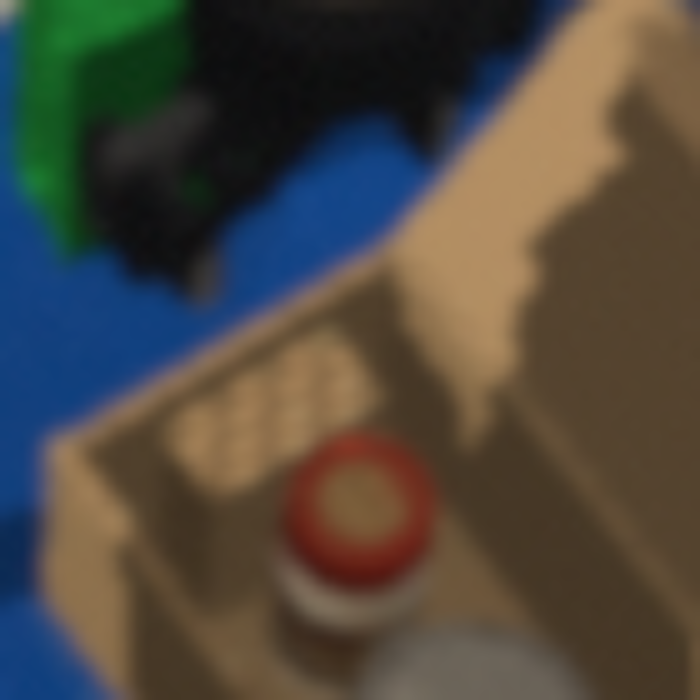

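View pics/e5t.png

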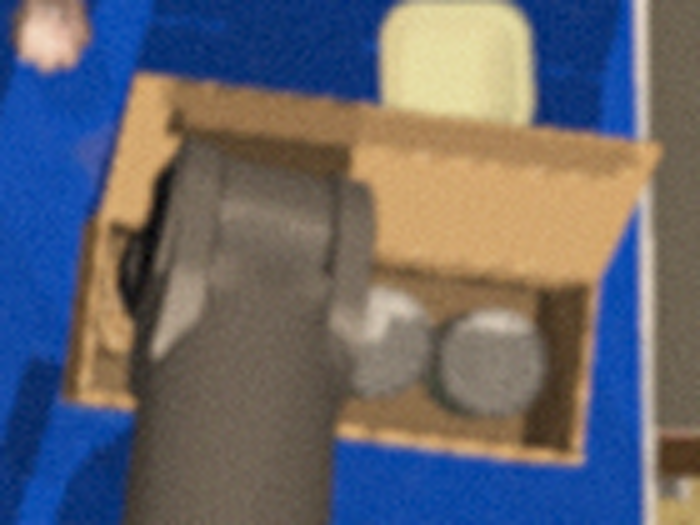

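drive_tool(slide=[[0,0,45],[0,0,90],[40,-40,90],[80,-80,90],[120,-120,90],[163,-164,90],[163,-164,90],[163,-164,90],[163,-164,90],[163,-164,90]], turn=[[0,0,0.15],[0,0,0.3],[0,0,0.45],[0,0,0.6],[0,0,0.75],[0,0,0.9],[0,0,1.05],[0,0,1.2],[0,0,1.35],[0,0,1.57]], gripper=[0.8,0.4,0,0,0,0,0,0,0,0])

```text
t: 8.65
eef_pos: [0.7025, -0.2282, 0.306]
tool_rot: [0.549, -0.441, 0.549, 0.45]
contact_force: [-0.8, -1.2, 0.2]
gripper_width: -0.002
```

```bash
python3 look.py f1; python3 - <<'E'
from station import bot
from h import *
np.set_printoptions(precision=4,suppress=True)
T=bot.read_camera("top");S=bot.read_camera("scene");print(bot.get_obs()["q"])
print("filler top",onz(S,[307.5,261],.104),"tub",onz(T,[406,172],.05))
ya=np.radians(-6.85);ex=np.array([np.cos(ya),np.sin(ya)]);ey=np.array([-ex[1],ex[0]])
f=onz(S,[307.5,261],.104)[0];print("filler ex ey",f[:2]@ex,f[:2]@ey)
for px in([343,175],[447.4,189.6]):
    for th in np.arange(1.8,2.4,.1):
        z=.118+.119*np.sin(th);X=onz(T,px,z)[0];print(px,round(th,1),"ex meas",X[:2]@ex,"ex model",.603-.119*np.cos(th),"ey",X[:2]@ey)
cv2.imwrite("pics/f1full.png",S["color"][...,::-1])
E
```

```text
8.75 [ 0.7024 -0.228   0.3067] jaw yaw 77.87160286303721 down [-0.0061  0.0106 -0.9999] ex 0.7245976755117277 ey -0.14256623620276518 F [-0.1113 -0.277   0.4676] w 0.003687972775696752
[ 0.002   0.5636  0.3826  1.2953 -0.215   1.3295  1.7378]
filler top [[ 0.5415 -0.0658  0.104 ]] tub [[ 0.7162 -0.3064  0.05  ]]
filler ex ey 0.5454679255607345 -0.0007280312793673388
[343, 175] 1.8 ex meas 0.6745611792478752 ex model 0.6300370492684774 ey 0.02191439412542555
[343, 175] 1.9 ex meas 0.6751578336899025 ex model 0.6414714584567569 ey 0.021519355752530347
[343, 175] 2.0 ex meas 0.6759592772820616 ex model 0.6525214735491099 ey 0.02098872872570698
[343, 175] 2.1 ex meas 0.6769575022649019 ex model 0.663076686447383 ey 0.0203278148948055
[343, 175] 2.2 ex meas 0.6781425347043643 ex model 0.6730316329533861 ey 0.019543217892355233
[343, 175] 2.3 ex meas 0.679502534148033 ex model 0.6822868465322991 ey 0.018642777152251336
[447.4, 189.6] 1.8 ex meas 0.6720067037139397 ex model 0.6300370492684774 ey -0.303268091788007
[447.4, 189.6] 1.9 ex meas 0.6725969621831557 ex model 0.6414714584567569 ey -0.30447733186726345
[447.4, 189.6] 2.0 ex meas 0.6733898145186944 ex model 0.6525214735491099 ey -0.3061016182961207
[447.4, 189.6] 2.1 ex meas 0.6743773388021015 ex model 0.663076686447383 ey -0.3081247217414992
[447.4, 189.6] 2.2 ex meas 0.6755496680171689 ex model 0.6730316329533861 ey -0.310526428022522
[447.4, 189.6] 2.3 ex meas 0.6768950886379004 ex model 0.6822868465322991 ey -0.31328274008392737
```

View pics/f1full.png

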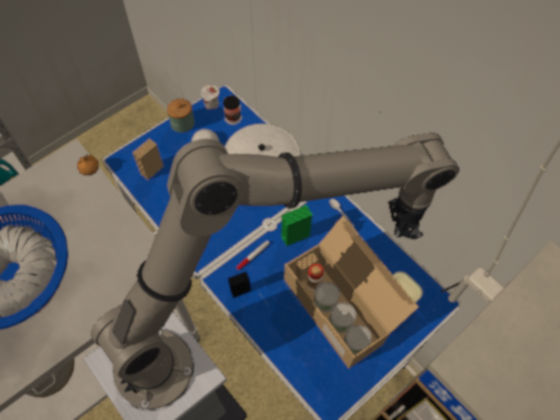

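View pics/f1t.png

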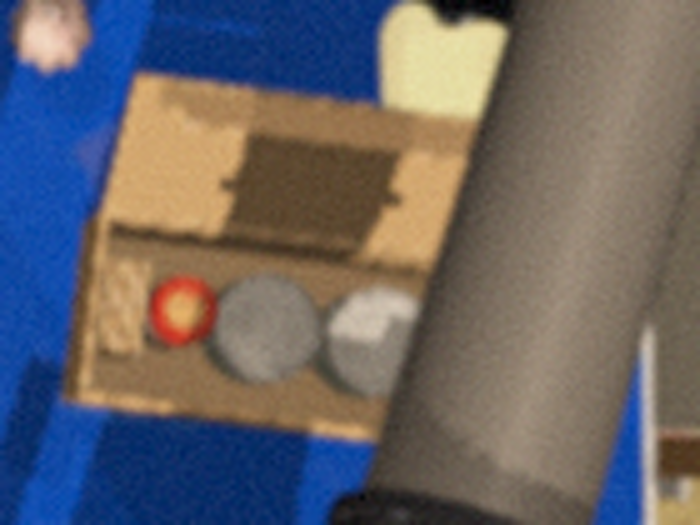

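drive_tool(slide=[[0,0,-45],[0,0,-90],[0,0,-118],[0,0,-118],[-20,2,-118],[-40,5,-118],[-55,7,-118],[-70,8,-118],[-85,10,-118],[-85,10,-118]], turn=[[0,0,0.09],[0,0,0.09],[0,0,0.09],[0,0,0.09],[0,0,0.09],[0,0,0.09],[0,0,0.09],[0,0,0.09],[0,0,0.09],[0,0,0.09]], gripper=[0,0,0,0,0,0,0,0,0,0])

```text
t: 9.85
eef_pos: [0.6201, -0.2196, 0.1954]
tool_rot: [0.534, -0.466, 0.529, 0.467]
contact_force: [2.4, -2.7, 8.3]
gripper_width: 0.001
```

```bash
sed -i 's/280,350,220,290,10/280,440,190,350,3.7/' look.py; python3 look.py g1
```

```text
9.95 [ 0.621  -0.2198  0.1952] jaw yaw 82.57708623803381 down [ 0.0044  0.0062 -1.    ] ex 0.6427916581115171 ey -0.14420592734861665 F [ 2.0733 -1.9386 10.8709] w -0.0009352870960640808
```

View pics/g1s.png

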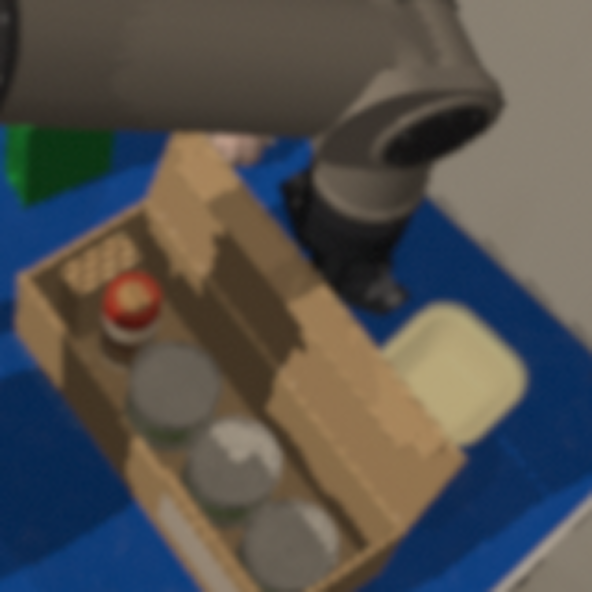

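drive_tool(slide=[[0,0,10],[0,0,18],[-8,1,20],[-16,2,20],[-24,3,20],[-24,3,20]], turn=[[0,0,0],[0,0,0],[0,0,0],[0,0,0],[0,0,0],[0,0,0]], gripper=[0,0,0,0,0,0])

```text
t: 10.55
eef_pos: [0.5952, -0.2167, 0.2148]
tool_rot: [0.534, -0.465, 0.529, 0.468]
contact_force: [0.3, 0.1, 0.4]
gripper_width: -0.001
```

```bash
python3 look.py g2
```

```text
10.65 [ 0.5963 -0.2168  0.2148] jaw yaw 82.56051134019859 down [ 0.0034  0.0064 -1.    ] ex 0.6179486248824173 ey -0.14414334524882116 F [ 0.4728 -0.5431  0.1389] w 0.0030220064947220613
```

View pics/g2s.png

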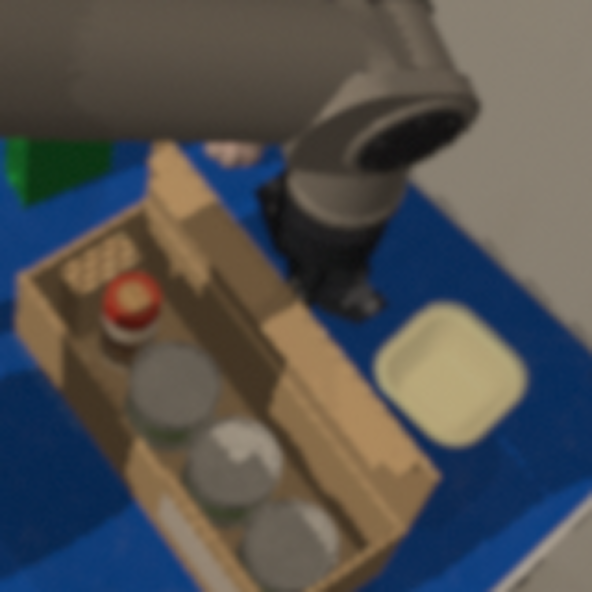

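drive_tool(slide=[[-14,2,-2],[-27,3,-5],[-39,5,-9],[-50,6,-14],[-60,7,-21],[-70,8,-29],[-77,9,-38],[-84,10,-49],[-84,10,-49]], turn=[[0,0,0],[0,0,0],[0,0,0],[0,0,0],[0,0,0],[0,0,0],[0,0,0],[0,0,0],[0,0,0]], gripper=[0,0,0,0,0,0,0,0,0])

```text
t: 11.55
eef_pos: [0.5105, -0.2068, 0.1641]
tool_rot: [0.533, -0.465, 0.53, 0.468]
contact_force: [0.6, -0.7, 2.7]
gripper_width: 0.002
```

```bash
python3 look.py g3
```

```text
11.65 [ 0.5118 -0.207   0.1654] jaw yaw 82.53626333633902 down [ 0.002   0.0065 -1.    ] ex 0.5328152403292604 ey -0.14451316155116778 F [0.3637 0.5822 3.2315] w 0.0018091275255052606
```

View pics/g3s.png

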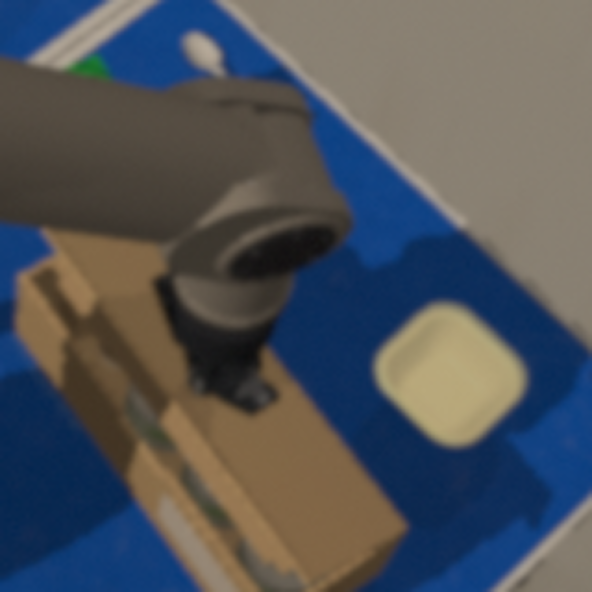

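drive_tool(slide=[[-5,1,-11],[-9,1,-20],[-11,1,-28],[-12,1,-34],[-12,1,-34]], turn=[[0,0,0],[0,0,0],[0,0,0],[0,0,0],[0,0,0]], gripper=[0,0,0,0,0])

```text
t: 12.15
eef_pos: [0.4996, -0.2059, 0.1308]
tool_rot: [0.533, -0.465, 0.53, 0.468]
contact_force: [2.7, 0.1, 2.5]
gripper_width: -0.002
```

```bash
python3 look.py g4
```

```text
12.25 [ 0.4997 -0.2059  0.1314] jaw yaw 82.5409880935752 down [ 0.0015  0.0067 -1.    ] ex 0.5207364646232879 ey -0.1448437339560707 F [1.4071 0.9138 3.3942] w -0.0006203504692433085
```

View pics/g4s.png

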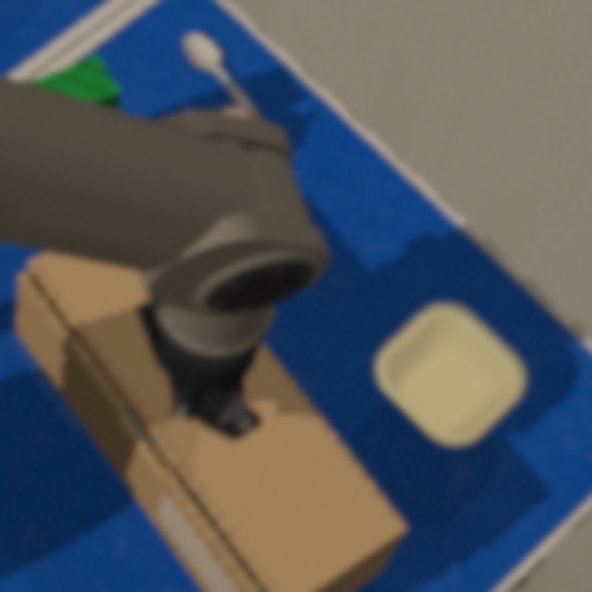

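drive_tool(slide=[[0,0,-4],[0,0,-8],[0,0,-11],[0,0,-12],[0,0,-12]], turn=[[0,0,0],[0,0,0],[0,0,0],[0,0,0],[0,0,0]], gripper=[0,0,0,0,0])

```text
t: 12.75
eef_pos: [0.499, -0.2058, 0.1199]
tool_rot: [0.533, -0.464, 0.53, 0.468]
contact_force: [-3.8, 3.0, 13.5]
gripper_width: 0.001
```

```bash
python3 look.py g5
```

```text
12.85 [ 0.499  -0.2058  0.1199] jaw yaw 82.5193458153409 down [ 0.0001  0.0077 -1.    ] ex 0.5199468382483178 ey -0.14485559924457492 F [-4.8842  2.9892 14.2139] w 4.47343304661822e-05
```

drive_tool(slide=[[0,0,0],[0,0,0],[0,0,0],[0,0,0],[0,0,0]], turn=[[0,0,0],[0,0,0],[0,0,0],[0,0,0],[0,0,0]], gripper=[0,0,0,0,0])

```text
t: 13.35
eef_pos: [0.4989, -0.2059, 0.1201]
tool_rot: [0.533, -0.464, 0.53, 0.468]
contact_force: [-0.5, 0.8, 7.6]
gripper_width: 0.001
```

```bash
python3 look.py g6
```

```text
13.45 [ 0.4989 -0.2059  0.1201] jaw yaw 82.51771173078892 down [-0.      0.0078 -1.    ] ex 0.5198846351102524 ey -0.14487767815202005 F [-0.9862  1.409   7.8364] w -0.0013231238899015783
```

View pics/g6s.png

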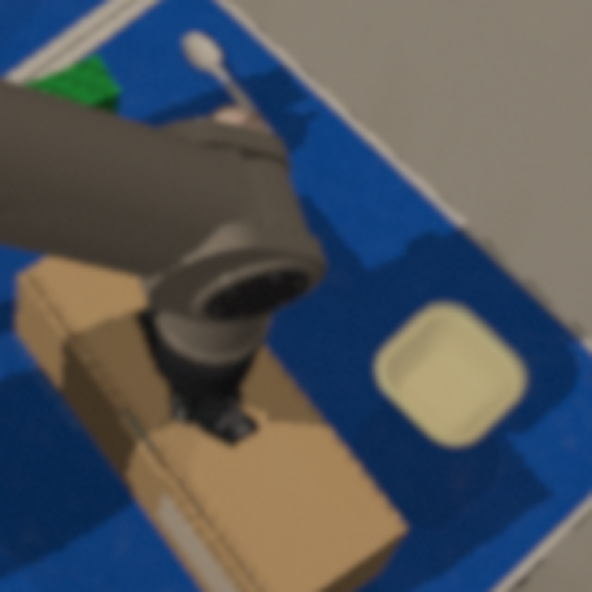

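View pics/g6t.png

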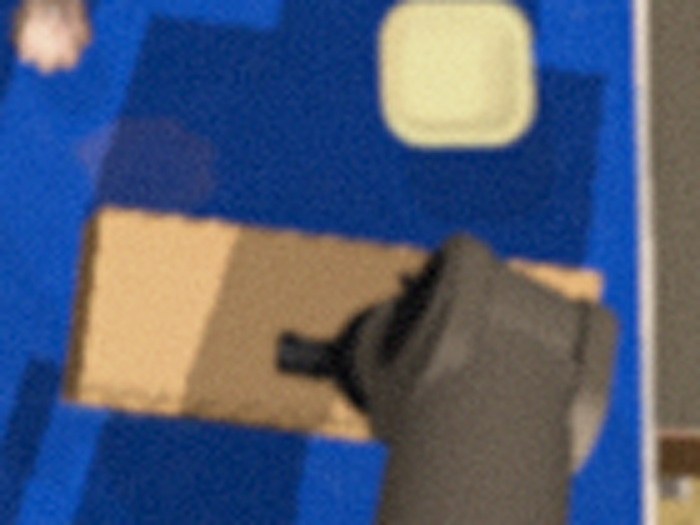

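```bash
python3 -c "
from station import bot
print(bot.get_obs()['contact_force']);print(bot.hand_in());print(bot.get_obs()['contact_force'],bot.get_obs()['eef_pos'])"
```

```text
[-0.98623489  1.40898035  7.83643977]
the job is handed in; nothing more can be done
None
the job is handed in; nothing more can be done
```

The filler is in the carton, the lid is shut with its tab behind the front wall, and I handed in at about 13.5 s of the 48 s allowed. The arm was still pressing on the lid at hand-in. The hand-in reports no verdict, so whether the run passed isn't confirmed.

- **Filler:** I took the smaller brown block (top view pixel 247,255). It stands between the slim jar and the +y end wall, let go with the lid still open. The last view before closing put it about 40 mm from the jar's centre and lined up with the carton. The jar had not visibly moved, and nothing was forced: the only contact was about 8 N when the block touched the floor.
- **Lid:** The last pictures show the lid closed along the front rim. The fingertips were at z = 0.120 m, the rim's height, pressing with a steady 7.8 N or so.
- **Contact while closing:** The lid's edge caught the gripper at one point and pushed up with about 11 N. I raised the tool 20 mm and carried on without further trouble.
- **Bystanders:** The tub and garlic had not visibly moved in the last pictures. I did not look at the tape roll or marker again, but the arm never touched anything near them.
- **Not checked:** The filler, jar and tins could not be seen once the lid was shut. The two cameras disagreed by up to about 3 mm on the carton's wall, which was within the clearance.

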